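# Set the colorimeter to the green filter and take a reading

## Robot

A 6-joint arm with a two-finger parallel gripper is mounted at the origin on the work surface. World frame = base frame: x ahead of the robot, y to its left, z up, the work surface at z = 0. Lengths are in m, angles in degrees, forces in N, time in s.
With the tool pointing down it reaches from about 0.4 to 0.825 m from the base axis. Payload 7 kg.
Tool frame: the origin (TCP) lies at the very end of the fingers, on their centre line; the grasp point (between the pads) lies 19 mm behind it; z points along the fingers, y is the line along which they close (so a half turn about z gives the same grasp; the last joint's range is limited). The gripper opens to 88 mm and grips with 3 to 60 N. Pads are 19 mm wide; open, the fingers measure 130 mm over their backs; the gripper's body (78 mm by 193 mm) begins 47 mm behind the grasp point.
Start: joints at [16.507, 20.546, 0.682, 0, -70.136, -16.507], TCP at [0.675, -0, 0.227] pointing down, gripper open.
Joint ranges: [-176.03, 176.03], [-82.01, 121.73], [-58.28, 71.71], [-173.87, 95.51], [-174.79, -0.11], [-173.66, 173.66]. Speed limits (degrees/s): [136.94, 136.94, 172.46, 180, 180, 180].

## Interface

Orientations are given as [roll, pitch, yaw] about the fixed x, y, z axes, in that order (R = Rz(yaw) Ry(pitch) Rx(roll)).
In Python, from plant import ctrl gives the robot as it stands.
- The arm moves only by the tool carry_out, never from a script. Its argument "deltas" is a list that holds one entry, the list of rows, each a list of 5 numbers: the shift along the tool's x, y, z scaled (see below), then the turn about the tool's z scaled (see below), then the opening, from -1 (shut) to 1 (fully open). A call has 1 to 5 rows; each row is the pose to reach, as a shift and turn from the pose commanded when the call began, along the tool's axes at that moment, turning the shorter way round; what a row does not reach only later rows make up. The controller multiplies each number of a shift by 20 cm and each number of a turn by 2 pi rad. A row lasts 1/10 s, in which the tool goes at most 50 mm and 8.59 degrees, less where a joint would pass 70% of its speed; a pose out of reach is approached as far as the arm can. A call with a number of a shift or a turn outside -1 to 1 is refused whole. A call with a gripper value outside its range is refused whole. The fingers move at their own pace and stop on an object; the grip force is fixed at half the most. Time passes only in rows, so rows that repeat a pose let the fingers close. It gives the time, the measured TCP pose, the force, the opening and the grip force at its end, in the units of the state.
- ctrl.get_obs(): the state, without advancing time (a new reading comes with each control period).
- ctrl.snapshot(name): name is "scene" or "side" or "wrist"; returns a dict with "color" (480x640x3 uint8, red, green, blue), "camera_matrix" (3x3 intrinsics, pixels), "R" (3x3) and "t" (3): a world point X has camera coordinates R X + t. Camera axes: x right, y down, z forward; pixel columns grow to the right and rows downward; lengths in m; the calibration is good to about 2 mm. A picture is of the moment at which its call begins. There is no depth.
- ctrl.close_job(): hands the job in; it is judged then, once.
Trained networks look in a picture, given as the dict that the camera call returned (one of the last four; its "shot" number tells which), for a name from the list of things; names that differ only in an ending like _2 or _b are one class to them, and where a whole thing is asked for, a point or a joint stands for the part that bears it (a point fixed in the world has none). Each returns a list of dicts, best first, with "p" (0 to 1); they miss things now and then, are a little off and sometimes report something else, mostly with a low value. They report only what shows in the picture. A call takes as long as a camera call.
- ctrl.search_frame(picture, name): "centre" ([column, row] in pixels, amid what is visible of it).
- ctrl.silhouettes(picture, name): "mask" (480x640 bool, what is visible of it) and "centre" ([column, row] in pixels, amid what is visible of it).
- ctrl.spot_point(picture, name): "centre" ([column, row] in pixels: a listed point, or the origin of a listed thing).
The state is a dict: "clock": time; "joint_pos": joint angles; "qvel": joint speeds; "tau": joint torques, N m; "tool_pos": TCP position; "orientation": TCP orientation; "force": force on the tool from outside, world axes, zero at the start; "moment": the same for the moment, N m; "opening": finger opening in m; "gripper_force": force on a finger pad.
Only numpy, scipy, OpenCV 4.12 (cv2) and the standard library are available. Lean on these libraries where they do the work, as an engineer would, in place of code of your own. Each camera call takes 0.05 s, during which the arm holds its last target. There are 200 camera calls.

## Task

Push the white upright tab of the colorimeter's filter turret round with a fingertip until it points squarely at the green sticker, then press the orange read button right down and let it come up again. Only push: do not pinch the tab, do not press the button before the turret is set, and leave the bottle, the tube rack and the little amber vial where they stand.

Things in the scene. Friction and masses are not known exactly. Their poses are not given: they have to be found in the camera images.
- meter: the colorimeter, a flat white bench instrument with a grey deck, 280 (its x) x 360 (its y) x 70 mm high, fixed to the bench; origin at the centre of its underside, its front looks along its own -x, z up. On its deck stand the turret (axis at x 0, y +35 mm), the orange button (x -45, y -128 mm), the vial, and a grey sample-cell block 75 x 85 x 30 mm high centred at x +88, y -122 mm
- turret (a joint): angle of the filter turret about its vertical axis, rad; 0 = tab points to the meter's front (its -x), positive = anticlockwise seen from above; stops at -2.15 and +2.15, so it cannot go round by the back. No clicks or spring: friction of about 0.14 N m (some 2 N at the tab) holds it where it is left. It starts between -0.42 and +0.42
- turret_axis (a point): centre of the top of the black turret disc (104 mm diameter, its top 14 mm above the deck, 84 mm above the bench)
- tab_top (a point): middle of the top edge of the white tab, 66 mm from the axis. The tab is an upright radial fin on the turret, 12 mm thick, 44 to 88 mm from the axis; top 38 mm and lower edge 4 mm above the deck, so it rises 24 mm above the disc: a fingertip above the disc beside the tab pushes it. Seen from above, turret_c2 is its flat clockwise side, turret_c3 its anticlockwise side
- tab_pointer (a point): point at deck height on the tab's centre line, 102 mm from the turret's axis (14 mm beyond the tab's outer end), where the tab points on the ring of stickers
- dot_green: flat round green sticker, 30 mm diameter, 1 mm thick, on the deck of the meter (deck height 70 mm) 102 mm from the turret's axis; origin at its centre. The four stickers lie at -102, -56, +56 and +102 degrees from the meter's front direction about the turret's axis (anticlockwise from above positive); which colour is where changes from run to run
- dot_blue: flat round blue sticker, 30 mm diameter, 1 mm thick, on the deck of the meter (deck height 70 mm) 102 mm from the turret's axis; origin at its centre. The four stickers lie at -102, -56, +56 and +102 degrees from the meter's front direction about the turret's axis (anticlockwise from above positive); which colour is where changes from run to run
- dot_yellow: flat round yellow sticker, 30 mm diameter, 1 mm thick, on the deck of the meter (deck height 70 mm) 102 mm from the turret's axis; origin at its centre. The four stickers lie at -102, -56, +56 and +102 degrees from the meter's front direction about the turret's axis (anticlockwise from above positive); which colour is where changes from run to run
- dot_red: flat round red sticker, 30 mm diameter, 1 mm thick, on the deck of the meter (deck height 70 mm) 102 mm from the turret's axis; origin at its centre. The four stickers lie at -102, -56, +56 and +102 degrees from the meter's front direction about the turret's axis (anticlockwise from above positive); which colour is where changes from run to run
- read_button (a joint): travel of the orange read button, m: 0 up, 0.006 fully down; a spring lifts it, fully down takes 5 N; it counts as pressed from 0.004
- read_button_top (a point): centre of the top of the orange round button, 30 mm diameter, in a black housing near the front right of the meter's deck; pressed straight down
- bottle: loose clear reagent bottle with a blue cap, 68 mm diameter, 150 mm high, on the bench to the left of the meter; origin at the centre of its underside; leave alone
- tube_rack: loose orange tube rack with blue- and white-capped tubes, 150 x 62 x 69 mm high, on the bench to the right of the meter; origin at the centre of its underside; leave alone
- vial: loose amber vial with a white cap, 25 mm diameter, 48 mm high, standing on the meter's deck behind the button; origin at the centre of its underside; leave alone

How it is judged (in metres and radians):
On the way, in this order (a step that is already met when the one before it is completed fails the run):
1. the tab points at the green sticker and the turret stands still (horizontal distance between tab_pointer and dot_green below 0.012 m and velocity of joint turret between -0.05 and 0.05 rad/s and value of joint read_button below 0.002 m), for 0.3 s.
2. the read button is pressed down, at least 4 of its 6 mm (value of joint read_button above 0.004 m), for 0.04 s.
3. the button has come up again (value of joint read_button below 0.0015 m), for 0.1 s.
At the end, for the whole second after the job is handed in: the tab's pointer point lies within 12 mm of the centre of the green sticker (the sticker is 30 mm across), the button has been pressed after that and is up again, and the bottle, the rack and the vial are within 20 mm of where they stood (horizontal distance between tab_pointer and dot_green below 0.012 m and value of joint read_button below 0.0015 m and distance of each of bottle, tube_rack, vial from where it was at the start of the episode below 0.02 m); the robot touches nothing.
It fails at once if the read button is pressed while the tab does not point at the green sticker (horizontal distance between tab_pointer and dot_green above 0.012 m and value of joint read_button above 0.003 m).
It fails at once if the tab is pinched: fingers press on both of its sides at once (contact force between the fingers and turret_c2 above 1 N and contact force between the fingers and turret_c3 above 1 N).
It fails at once if the bottle, the tube rack or the vial is lifted, tipped or shifted by more than 20 mm (distance of any of bottle, tube_rack, vial from where it was at the start of the episode above 0.02 m or angle between any of bottle, tube_rack, vial's own z axis and vertical above 0.3 rad).
It also fails if it takes over 51 s, if anything falls off the work surface, if the arm or the gripper's body presses on something with over 40 N, if the wrist force passes 120 N, or if a joint passes its speed limit or range.

## Working session

There is one attempt and no reset: what is moved stays moved. The work goes in short steps, Python scripts to look and compute and a tool call to move; the robot and the scene stay as the last step left them, time stands still between calls to the robot, and variables do not carry over. Pictures are saved under pics/ and viewed, at most 10 in all, crops included, and the job is handed in when it is done.

Besides the shell and the picture viewer there is one more tool, called after "Request:" as name([rows], argument=value, ...), one row to a line, values as JSON. carry_out: Moves the arm, as the interface text tells. Its arguments: {"type":"object","properties":{"deltas":{"type":"array"}},"required":["deltas"]}

```bash
mkdir -p pics; cat > h.py <<'E'
import numpy as np, cv2
from plant import ctrl
def ray(s,px):
    K,R,t=[np.array(s[k],float) for k in("camera_matrix","R","t")]
    d=R.T@np.linalg.solve(K,[px[0],px[1],1]); return -R.T@t.reshape(3),d
def atz(s,px,z):
    o,d=ray(s,px); return o+d*(z-o[2])/d[2]
def save(s,n): cv2.imwrite(f"pics/{n}.png",cv2.cvtColor(s["color"],cv2.COLOR_RGB2BGR))
H=dict(turret_axis=.084,tab_top=.108,tab_pointer=.07,dot_green=.071,dot_blue=.071,dot_yellow=.071,dot_red=.071,read_button_top=None,meter=0,vial=.07,bottle=0,tube_rack=0)
E
python3 - <<'E'
from h import *
for n in("scene","side","wrist"):
    s=ctrl.snapshot(n); save(s,n+"0"); print(n,ray(s,(320,240))[0].round(2))
    for k,z in H.items():
        r=ctrl.spot_point(s,k)
        if r: print(k,round(r[0]["p"],2),np.round(r[0]["centre"]),atz(s,r[0]["centre"],.084 if z is None else z).round(4))
o=ctrl.get_obs();print(o)
E
```

```text
scene [ 1.02 -0.64  0.72]
turret_axis 0.86 [315. 222.] [0.5535 0.063  0.084 ]
tab_top 0.8 [297. 196.] [0.488  0.0926 0.108 ]
tab_pointer 0.62 [285. 206.] [0.4538 0.092  0.07  ]
dot_green 0.54 [308. 257.] [ 0.5969 -0.0257  0.071 ]
dot_blue 0.68 [289. 281.] [ 0.6053 -0.1013  0.071 ]
dot_yellow 0.66 [274. 240.] [ 0.5087 -0.019   0.071 ]
dot_red 0.65 [345. 202.] [0.5587 0.1776 0.071 ]
read_button_top 0.74 [274. 241.] [ 0.52   -0.0337  0.084 ]
meter 0.69 [308. 260.] [0.5543 0.0337 0.    ]
vial 0.57 [288. 280.] [ 0.6014 -0.1004  0.07  ]
bottle 0.66 [382. 197.] [0.5759 0.3393 0.    ]
tube_rack 0.92 [235. 356.] [ 0.5912 -0.2494  0.    ]
side [0.22 0.55 0.88]
turret_axis 0.82 [309. 258.] [0.5555 0.0721 0.084 ]
tab_top 0.66 [336. 269.] [0.4959 0.0824 0.108 ]
tab_pointer 0.74 [352. 298.] [0.4559 0.0944 0.07  ]
dot_green 0.68 [323. 219.] [ 0.589  -0.0226  0.071 ]
dot_blue 0.57 [318. 312.] [0.4876 0.1472 0.071 ]
dot_yellow 0.7 [362. 239.] [ 0.5042 -0.0219  0.071 ]
read_button_top 0.55 [376. 200.] [ 0.5254 -0.1068  0.084 ]
meter 0.96 [317. 273.] [0.5582 0.0429 0.    ]
vial 0.64 [340. 194.] [ 0.595
[... 596 characters left out ...]
48 0.    ]
{'clock': 1.95, 'joint_pos': array([ 1.65079382e+01,  2.05468304e+01,  6.80503191e-01, -2.18779240e-04,
       -7.01353333e+01, -1.65067500e+01]), 'qvel': array([ 0.03568313, -0.00395043, -0.12507986, -0.01067837,  0.01831899,
       -0.03934472]), 'tau': array([-1.80938550e-03, -5.82374525e+01,  2.93299359e+01,  7.00228304e+00,
        1.24731101e-02, -1.90361152e-05]), 'tool_pos': array([ 6.74968492e-01, -7.89668752e-06,  2.26544168e-01]), 'orientation': array([ 1.79998350e+02, -2.74494196e-04, -8.99988862e+01]), 'force': array([-0.34490585,  0.43836959,  0.03670715]), 'moment': array([-0.03092889,  0.00496033, -0.04701051]), 'gripper_force': 0.0, 'opening': 0.08782417482826681}
```

View pics/side0.png

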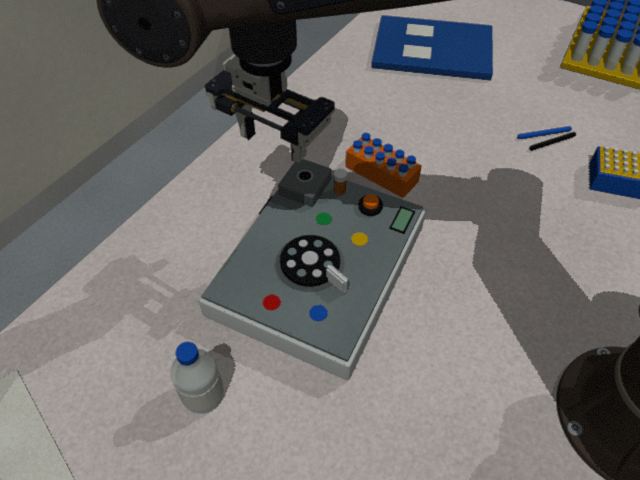

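View pics/scene0.png

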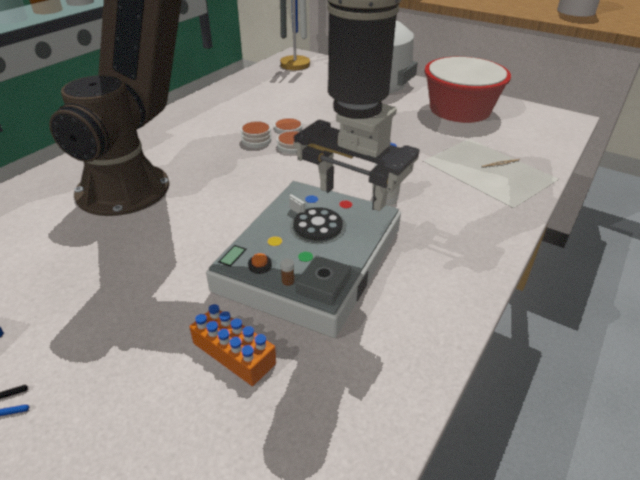

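The side view shows the turret at (310,258), the tab at (337,277) and the button at (371,202). The dots are green (324,219), yellow (360,239), blue (318,313) and red (272,302). Green is therefore at +102°, so I need an anticlockwise push. Next I'll fit the meter's pose.

```bash
cat >> h.py <<'E'
from scipy.optimize import least_squares
A={"green":102,"yellow":56,"blue":-56,"red":-102}
def W(p,x,y):
    c,s=np.cos(p[2]),np.sin(p[2]); return np.array([p[0]+c*x-s*y,p[1]+s*x+c*y])
def ringpt(p,a,r=.102):
    a=np.radians(a); return W(p,-r*np.cos(a),.035-r*np.sin(a))
def blobs(s,roi):
    hsv=cv2.cvtColor(s["color"],cv2.COLOR_RGB2HSV); h,S,V=[hsv[...,i].astype(int) for i in range(3)]
    m={"green":(h>45)&(h<80)&(S>140),"yellow":(h>17)&(h<33)&(S>120),"blue":(h>98)&(h<125)&(S>130),"red":((h<5)|(h>174))&(S>150)}
    out={}
    for k,v in m.items():
        mm=np.zeros(h.shape,np.uint8); c0,r0,c1,r1=roi; mm[r0:r1,c0:c1]=(v&(V>50))[r0:r1,c0:c1]
        n,_,st,ce=cv2.connectedComponentsWithStats(mm)
        if n>1:
            i=1+np.argmax(st[1:,4]); out[k]=(ce[i],st[i,4])
    return out
E
python3 - <<'E'
from h import *
obs=[]
for n,roi in(("scene",(225,185,370,270)),("side",(250,205,385,330))):
    s=ctrl.snapshot(n)
    for k,(c,a) in blobs(s,roi).items():
        P=atz(s,c,.071)[:2]; print(n,k,c.round(1),a,P.round(4))
        if a>25: obs.append((k,P))
f=lambda p:np.concatenate([ringpt(p,A[k])-P for k,P in obs])
r=least_squares(f,[.557,.04,0],loss="soft_l1",f_scale=.003); p=r.x; np.save("p.npy",p)
print("pose",p[:2].round(4),np.degrees(p[2]).round(2)); print((f(p)*1000).round(1))
print("axis",W(p,0,.035).round(4),"button",W(p,-.045,-.128).round(4),"green",ringpt(p,102).round(4),"tabs",[(a,ringpt(p,a,.066).round(4)) for a in(-25,-20,-15,-10)])
E
```

```text
scene green [305.2 256.4] 76 [ 0.5904 -0.0266]
scene yellow [274.5 240.9] 106 [ 0.5107 -0.0213]
scene blue [311.2 198.6] 60 [0.488  0.1465]
scene red [345.3 203.9] 58 [0.5639 0.1713]
side green [323.4 218.4] 148 [ 0.5887 -0.0245]
side yellow [359.2 238.6] 181 [ 0.5094 -0.0197]
side blue [317.9 312.5] 234 [0.4876 0.1478]
side red [271.1 302. ] 211 [0.563  0.1732]
pose [0.5601 0.036 ] 7.52
[-0.9  1.1 -0.7  0.7 -0.2  0.5 -0.4  1.   0.8 -1.   0.6 -0.9  0.2 -0.8
  0.5 -0.8]
axis [0.5555 0.0707] button [ 0.5322 -0.0968] green [ 0.5896 -0.0254] tabs [(-25, array([0.4925, 0.0905])), (-20, array([0.491, 0.085])), (-15, array([0.49  , 0.0793])), (-10, array([0.4895, 0.0735]))]
```

Request:
carry_out([
  [[-0.125, 0.16, 0, 0.022, -1], [-0.25, 0.32, 0, 0.044, -1], [-0.375, 0.48, 0, 0.067, -1], [-0.5, 0.64, 0, 0.089, -1], [-0.625, 0.8, 0, 0.111, -1]],
])

```text
clock: 2.55
tool_pos: [0.5137, 0.1257, 0.2266]
orientation: [-180.0, 0.0, -130.3]
force: [0.1, 1.2, 0.2]
opening: 0.0533
gripper_force: 0.0
```

Request:
carry_out([
  [[0, 0, 0.1, 0, -1], [0, 0, 0.2, 0, -1], [0, 0, 0.3, 0, -1], [0, 0, 0.3, 0, -1], [0, 0, 0.3, 0, -1]],
])

```text
clock: 3.05
tool_pos: [0.5152, 0.125, 0.167]
orientation: [-180.0, -0.0, -129.9]
force: [0.7, -0.1, -0.1]
opening: 0.0132
gripper_force: 0.0
```

```bash
python3 - <<'E'
from h import *
s=ctrl.snapshot("side"); 
i=cv2.resize(s["color"][160:340,220:460],None,fx=3,fy=3); save({"color":i},"c1")
o=ctrl.get_obs(); print(o["clock"],o["tool_pos"],o["orientation"],o["opening"],o["joint_pos"],o["force"])
E
```

```text
3.1 [0.51558481 0.12510399 0.16753938] [-1.79960768e+02  4.27985365e-02 -1.29951909e+02] 0.009007354415292096 [ 3.48525314e+01  9.70692500e+00 -2.23842661e+01  3.14645012e-02
 -5.78572275e+01 -7.48211831e+01] [0.22791401 0.53922911 0.70312903]
```

View pics/c1.png

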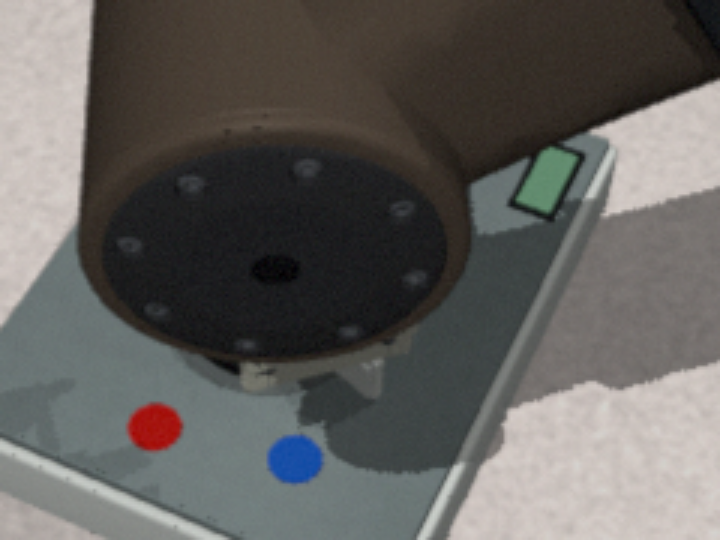

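The arm hides the turret in this view, with only the tab edge showing at about (343,285). The fingers stop at z 0.167, clear on the clockwise side, so I'll go down.

Request:
carry_out([
  [[0, 0, 0.12, 0, -1], [0, 0, 0.25, 0, -1], [0, 0, 0.38, 0, -1], [0, 0, 0.38, 0, -1]],
])

```text
clock: 3.5
tool_pos: [0.5138, 0.1242, 0.0888]
orientation: [179.9, -0.2, -130.0]
force: [-1.0, 0.2, -0.3]
opening: 0.0002
gripper_force: 0.0
```

```bash
python3 - <<'E'
from h import *
s=ctrl.snapshot("scene"); 
i=cv2.resize(s["color"][140:300,210:400],None,fx=4,fy=3.6); i=cv2.resize(s["color"][150:290,220:400],None,fx=4,fy=4);save({"color":i},"c2")
d,r=.0155,.066
for a in range(0,45,5):
    t=np.radians(a); print(a,((-d*np.cos(t)+r*np.sin(t)+d)/.2).round(4),((r*np.cos(t)+d*np.sin(t)-r)/.2).round(4),round(-a/360,4))
E
```

```text
0 0.0 0.0 0.0
5 0.0291 0.0055 -0.0139
10 0.0585 0.0084 -0.0278
15 0.0881 0.0088 -0.0417
20 0.1175 0.0066 -0.0556
25 0.1467 0.0018 -0.0694
30 0.1754 -0.0055 -0.0833
35 0.2033 -0.0152 -0.0972
40 0.2303 -0.0274 -0.1111
```

View pics/c2.png

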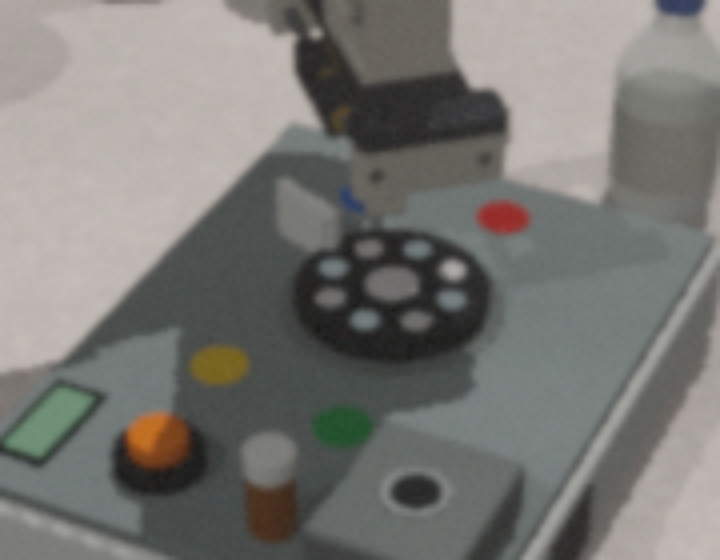

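The fingertip is beside the tab on its clockwise side: tab at crop (310,215), finger at (385,205). I'll sweep the arc in 25° calls.

Request:
carry_out([
  [[0.029, 0.0055, 0, -0.0139, -1], [0.0585, 0.0084, 0, -0.0278, -1], [0.088, 0.0088, 0, -0.0417, -1], [0.1175, 0.0066, 0, -0.0556, -1], [0.1467, 0.0018, 0, -0.0694, -1]],
])

```text
clock: 4.05
tool_pos: [0.4972, 0.1032, 0.0931]
orientation: [-179.8, 0.1, -104.7]
force: [0.5, 0.0, 0.9]
opening: 0.0003
gripper_force: 0.0
```

Request:
carry_out([
  [[0.029, 0.0055, 0, -0.0139, -1], [0.0585, 0.0084, 0, -0.0278, -1], [0.088, 0.0088, 0, -0.0417, -1], [0.1175, 0.0066, 0, -0.0556, -1], [0.1467, 0.0018, 0, -0.0694, -1]],
])

```text
clock: 4.55
tool_pos: [0.4891, 0.0753, 0.0931]
orientation: [-179.8, 0.1, -79.8]
force: [-2.0, 2.9, 1.5]
opening: 0.0002
gripper_force: 1.6
```

```bash
cat >> h.py <<'E'
def where():
    o=ctrl.get_obs(); p=np.load("p.npy"); ax=W(p,0,.035); v=o["tool_pos"][:2]-ax
    th=np.radians(o["orientation"][2]-90); u=np.array([np.cos(th),np.sin(th)]); t=np.array([-u[1],u[0]])
    print("t",o["clock"],"yaw-theta",np.degrees(th)%360,"goal",187.5+102,"r",v@u,"d",-(v@t),"z",o["tool_pos"][2],"F",o["force"].round(1),"j6",o["joint_pos"][5])
E
python3 - <<'E'
from h import *
where(); s=ctrl.snapshot("scene");i=cv2.resize(s["color"][150:290,220:400],None,fx=4,fy=4);save({"color":i},"c3")
E
```

```text
t 4.55 yaw-theta 190.2382035504625 goal 289.5 r 0.0645408735578236 d 0.016317337161911125 z 0.09305030555294873 F [-2.   2.9  1.5] j6 -21.305529700944742
```

View pics/c3.png

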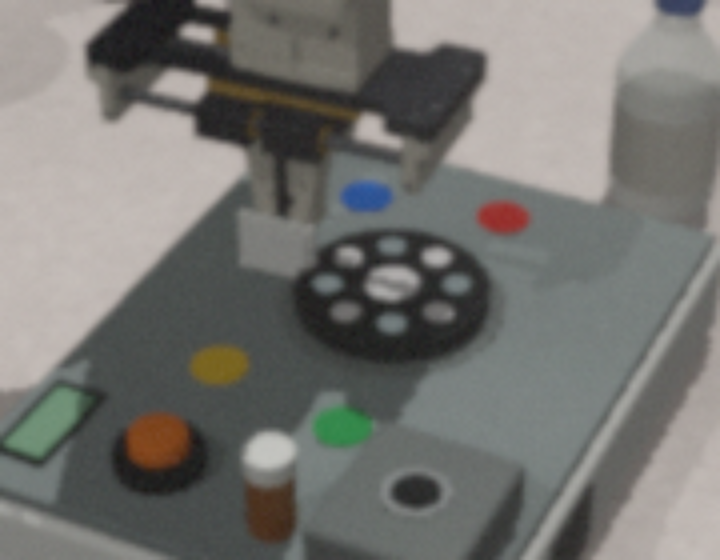

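The tab at crop (275,240) is moving in front of the fingers. I'll keep going.

Request:
carry_out([
  [[0.029, 0.0055, 0, -0.0139, -1], [0.0585, 0.0084, 0, -0.0278, -1], [0.088, 0.0088, 0, -0.0417, -1], [0.1175, 0.0066, 0, -0.0556, -1], [0.1467, 0.0018, 0, -0.0694, -1]],
])

```text
clock: 5.1
tool_pos: [0.4939, 0.0461, 0.0927]
orientation: [-179.8, -0.0, -54.9]
force: [-1.9, 2.2, 2.2]
opening: 0.0004
gripper_force: 1.6
```

Request:
carry_out([
  [[0.029, 0.0055, 0, -0.0139, -1], [0.0585, 0.0084, 0, -0.0278, -1], [0.088, 0.0088, 0, -0.0417, -1], [0.1175, 0.0066, 0, -0.0556, -1], [0.1467, 0.0018, 0, -0.0694, -1]],
])

```text
clock: 5.6
tool_pos: [0.5104, 0.0216, 0.0927]
orientation: [-179.9, -0.1, -29.9]
force: [-2.5, 2.6, 1.9]
opening: 0.0003
gripper_force: 1.6
```

Request:
carry_out([
  [[0.029, 0.0055, 0, -0.0139, -1], [0.0585, 0.0084, 0, -0.0278, -1], [0.088, 0.0088, 0, -0.0417, -1], [0.1175, 0.0066, 0, -0.0556, -1], [0.1467, 0.0018, 0, -0.0694, -1]],
])

```text
clock: 6.1
tool_pos: [0.5353, 0.0065, 0.0926]
orientation: [-180.0, -0.1, -4.9]
force: [-3.0, 1.5, 2.3]
opening: 0.0004
gripper_force: 1.5
```

```bash
python3 - <<'E'
from h import *
where()
d,r=.0155,.066
for a in range(0,25,4):
    t=np.radians(a); print(a,((-d*np.cos(t)+r*np.sin(t)+d)/.2).round(4),((r*np.cos(t)+d*np.sin(t)-r)/.2).round(4),round(-a/360,4))
s=ctrl.snapshot("scene");i=cv2.resize(s["color"][150:290,220:400],None,fx=4,fy=4);save({"color":i},"c4")
E
```

```text
t 6.1 yaw-theta 265.0659767805278 goal 289.5 r 0.06572317338053657 d 0.014619028197243575 z 0.09257692702141389 F [-3.   1.5  2.3] j6 63.365740845348284
0 0.0 0.0 0.0
4 0.0232 0.0046 -0.0111
8 0.0467 0.0076 -0.0222
12 0.0703 0.0089 -0.0333
16 0.094 0.0086 -0.0444
20 0.1175 0.0066 -0.0556
24 0.1409 0.003 -0.0667
```

View pics/c4.png

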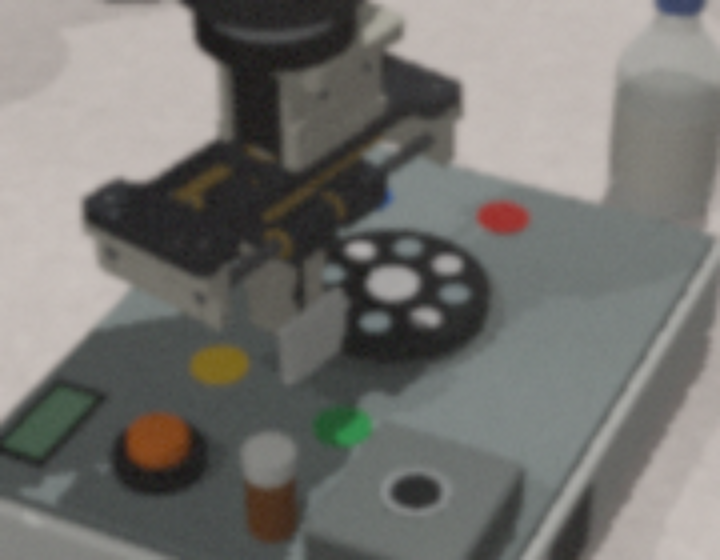

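The tab at crop (312,335) is about 24° short of green at (342,427). I'll make the last sweep gently.

Request:
carry_out([
  [[0.035, 0.0063, 0, -0.0167, -1], [0.0703, 0.0089, 0, -0.0333, -1], [0.0985, 0.0083, 0, -0.0467, -1], [0.1234, 0.0059, 0, -0.0583, -1], [0.135, 0.004, 0, -0.064, -1]],
])

```text
clock: 6.65
tool_pos: [0.5618, 0.0029, 0.0921]
orientation: [180.0, -0.0, 18.0]
force: [-3.0, -1.7, 2.8]
opening: 0.0003
gripper_force: 1.4
```

Request:
carry_out([
  [[0, 0, 0, 0, -1], [0, 0, 0, 0, -1]],
])

```text
clock: 6.85
tool_pos: [0.5618, 0.0032, 0.0916]
orientation: [180.0, -0.1, 17.8]
force: [-0.2, -0.0, -0.1]
opening: 0.0003
gripper_force: 0.2
```

```bash
python3 - <<'E'
from h import *
where(); p=np.load("p.npy")
for n in("scene","side"):
    s=ctrl.snapshot(n)
    for k,z in(("tab_top",.108),("tab_pointer",.07)):
        for q in ctrl.spot_point(s,k)[:1]:
            P=atz(s,q["centre"],z)[:2]; v=P-W(p,0,.035); print(n,k,q["p"],P.round(4),"ang",np.degrees(np.arctan2(v[1],v[0]))%360,"r",np.hypot(*v))
    if n=="scene":
        i=cv2.resize(s["color"][150:290,220:400],None,fx=4,fy=4);save({"color":i},"c5")
E
```

```text
t 6.85 yaw-theta 287.8362373944616 goal 289.5 r 0.06617884371337705 d 0.014666415862681402 z 0.09156665228118814 F [-0.2 -0.  -0.1] j6 87.52343920349003
scene tab_top 0.77 [0.5729 0.0019] ang 284.2108040917933 r 0.07099141009977804
scene tab_pointer 0.69 [ 0.5913 -0.0186] ang 291.8801429550638 r 0.09622753310771927
```

View pics/c5.png

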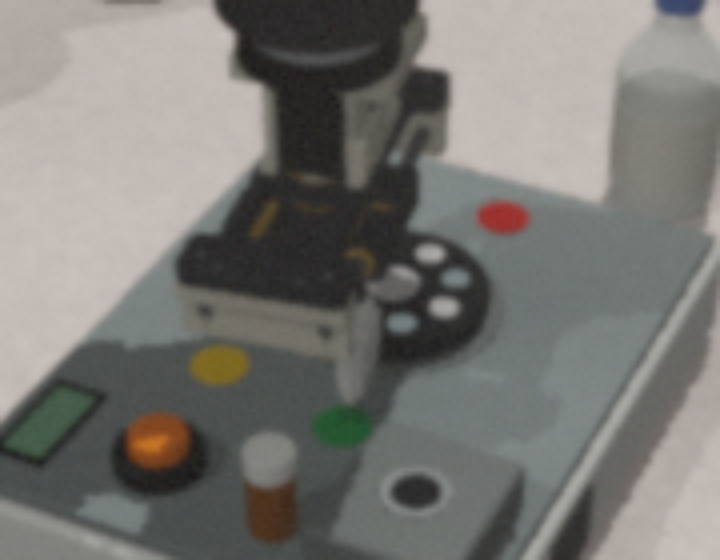

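The tab lines up with green to within about 2°. I'll back off, lift and check with a clear view.

Request:
carry_out([
  [[-0.08, 0, 0, 0, -1], [-0.08, 0, -0.15, 0, -1], [-0.25, 0, -0.4, 0, -1], [-0.4, 0, -0.6, 0, -1], [-0.4, 0, -0.6, 0, -1]],
])

```text
clock: 7.65
tool_pos: [0.4851, -0.022, 0.2153]
orientation: [180.0, -0.4, 18.0]
force: [0.8, 0.8, 0.5]
opening: 0.0002
gripper_force: 0.0
```

```bash
python3 - <<'E'
from h import *
where(); print(ctrl.get_obs()["tool_pos"]); p=np.load("p.npy")
for n in("scene","side"):
    s=ctrl.snapshot(n)
    for k,z in(("tab_top",.108),("tab_pointer",.07),("turret_axis",.084),("read_button_top",.085)):
        for q in ctrl.spot_point(s,k)[:1]:
            P=atz(s,q["centre"],z)[:2]; v=P-W(p,0,.035); print(n,k,q["p"],np.round(q["centre"]),P.round(4),"ang",np.degrees(np.arctan2(v[1],v[0]))%360,"r",np.hypot(*v))
    i=cv2.resize(s["color"][150:290,220:400],None,fx=4,fy=4)
    if n=="scene": i0=i
save({"color":cv2.resize(np.vstack([i0,i]),None,fx=.53,fy=.53)},"c6")
E
```

```text
t 7.65 yaw-theta 287.99351774202034 goal 289.5 r 0.06638652250090604 d 0.09553467427215456 z 0.21531824451681367 F [0.8 0.8 0.5] j6 87.25474077820698
[ 0.48513268 -0.02196361  0.21531824]
scene tab_top 0.68 [310. 231.] [0.5807 0.007 ] ang 291.5566838855642 r 0.06849377548169897
scene tab_pointer 0.79 [303. 258.] [ 0.5876 -0.0316] ang 287.417265932525 r 0.10717640261522411
scene turret_axis 0.92 [317. 224.] [0.5606 0.0606] ang 297.0666443640219 r 0.011293601156302298
scene read_button_top 0.45 [258. 261.] [ 0.5325 -0.0997] ang 262.303385406678 r 0.17194615392737028
side tab_top 0.66 [319. 216.] [0.5815 0.0017] ang 290.6426398363662 r 0.0737331461250402
side tab_pointer 0.55 [324. 220.] [ 0.5863 -0.0219] ang 288.42058845858077 r 0.09756978785190162
side turret_axis 0.76 [309. 258.] [0.5552 0.0719] ang 101.93413529762903 r 0.001221817853617894
side read_button_top 0.52 [374. 198.] [ 0.5313 -0.1079] ang 262.27785804076973 r 0.18023552764991715
```

View pics/c6.png

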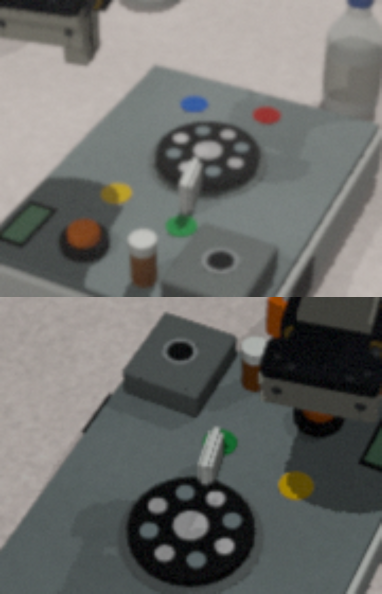

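The tab points at the centre of the green sticker, to within about 2°. The upper crop (scene) has the sticker at (182,226) and the lower crop (side) at (225,442). Next is the button.

Request:
carry_out([
  [[0.05, 0.2, 0, 0, -1], [0.108, 0.428, 0, 0, -1], [0.108, 0.428, 0.2, 0, -1], [0.108, 0.428, 0.4, 0, -1], [0.108, 0.428, 0.48, 0, -1]],
])

```text
clock: 8.65
tool_pos: [0.5298, -0.097, 0.1101]
orientation: [-179.9, 0.4, 17.9]
force: [-0.1, -0.2, 0.5]
opening: 0.0002
gripper_force: 0.0
```

Request:
carry_out([
  [[0, 0, 0.02, 0, -1], [0, 0, 0.04, 0, -1], [0, 0, 0.06, 0, -1], [0, 0, 0.06, 0, -1]],
])

```text
clock: 9.05
tool_pos: [0.5326, -0.0961, 0.1031]
orientation: [180.0, -0.1, 18.0]
force: [-0.0, -0.0, 0.6]
opening: 0.0004
gripper_force: 0.0
```

```bash
python3 - <<'E'
from h import *
o=ctrl.get_obs(); print(o["clock"],o["tool_pos"],o["force"])
s=ctrl.snapshot("scene");i=cv2.resize(s["color"][150:290,220:400],None,fx=4,fy=4);save({"color":i},"c7")
E
```

```text
9.05 [ 0.53261169 -0.09614789  0.10305446] [-0.02217281 -0.01312212  0.61109   ]
```

View pics/c7.png

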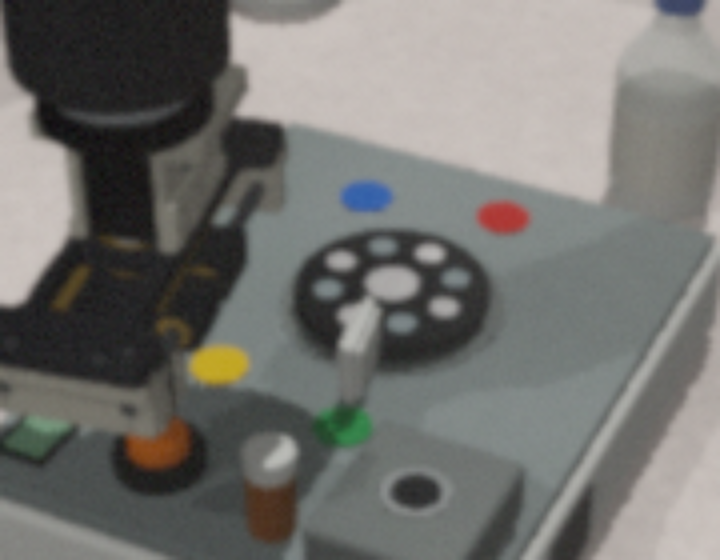

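The fingers are just above the button at crop (157,440), and the tab is still on green. I'll press in small steps.

Request:
carry_out([
  [[0, 0, 0.012, 0, -1], [0, 0, 0.024, 0, -1], [0, 0, 0.036, 0, -1], [0, 0, 0.046, 0, -1], [0, 0, 0.046, 0, -1]],
])

```text
clock: 9.6
tool_pos: [0.5319, -0.0964, 0.093]
orientation: [-180.0, 0.0, 18.0]
force: [-0.2, -0.5, 0.7]
opening: 0.0004
gripper_force: 0.0
```

Request:
carry_out([
  [[0, 0, 0.01, 0, -1], [0, 0, 0.02, 0, -1], [0, 0, 0.02, 0, -1]],
])

```text
clock: 9.9
tool_pos: [0.5323, -0.0964, 0.0894]
orientation: [180.0, -0.0, 18.0]
force: [-0.6, 0.6, 3.4]
opening: 0.0005
gripper_force: 1.5
```

Request:
carry_out([
  [[0, 0, 0.01, 0, -1], [0, 0, 0.015, 0, -1], [0, 0, 0.015, 0, -1]],
])

```text
clock: 10.2
tool_pos: [0.5323, -0.0964, 0.0865]
orientation: [180.0, -0.0, 18.0]
force: [-1.0, -0.1, 4.9]
opening: 0.0004
gripper_force: 2.4
```

Request:
carry_out([
  [[0, 0, 0.01, 0, -1], [0, 0, 0.02, 0, -1], [0, 0, 0.02, 0, -1]],
])

```text
clock: 10.5
tool_pos: [0.5325, -0.0964, 0.0857]
orientation: [179.9, -0.1, 18.1]
force: [-13.1, 4.3, 34.8]
opening: 0.0004
gripper_force: 17.5
```

The button has bottomed out. I'll lift off and check.

Request:
carry_out([
  [[0, 0, -0.05, 0, -1], [0, 0, -0.15, 0, -1], [0, 0, -0.35, 0, -1], [-0.1, 0, -0.55, 0, -1], [-0.3, 0, -0.6, 0, -1]],
])

```text
clock: 11.0
tool_pos: [0.4783, -0.1147, 0.206]
orientation: [179.9, -0.3, 18.1]
force: [-0.4, -0.4, 0.7]
opening: 0.0006
gripper_force: 0.0
```

Request:
carry_out([
  [[0, 0, 0, 0, -1], [0, 0, 0, 0, -1], [0, 0, 0, 0, -1], [0, 0, 0, 0, -1]],
])

```text
clock: 11.4
tool_pos: [0.4753, -0.1147, 0.2016]
orientation: [-180.0, 0.1, 18.0]
force: [-0.7, -0.1, 0.1]
opening: 0.0003
gripper_force: 0.0
```

```bash
python3 - <<'E'
from h import *
o=ctrl.get_obs(); print(o["clock"],o["tool_pos"],o["force"])
s=ctrl.snapshot("scene");save(s,"c8")
E
```

```text
11.4 [ 0.47532001 -0.11471988  0.20158146] [-0.6633274  -0.10878072  0.11017502]
```

View pics/c8.png

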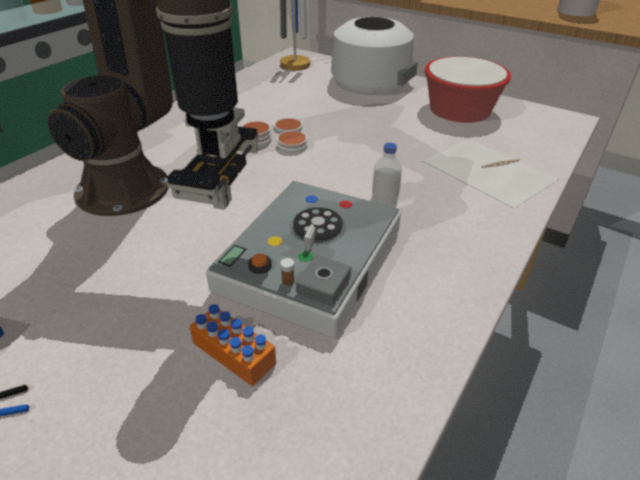

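The tab (309,238) points at green (305,256), the button (260,262) is up, and the bottle, rack and vial have not moved.

```bash
python3 -c "
from plant import ctrl
print(ctrl.close_job())"
```

```text
the job is handed in; nothing more can be done
None
```

I pushed the tab round to the green sticker (about 2° off by my measurement, with 6.7° allowed), pressed the read button fully down and let it come up, left the bottle, rack and vial in place, and handed the job in; no verdict was returned.

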